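# Nest the enamel saucepans, handles fanned, without a chip

## Robot

A 6-joint arm with a two-finger parallel gripper is mounted at the origin on the work surface. World frame = base frame: x ahead of the robot, y to its left, z up, the work surface at z = 0. Lengths are in m, angles in degrees, forces in N, time in s.
With the tool pointing down it reaches from about 0.3 to 0.75 m from the base axis. Payload 8.5 kg.
Tool frame: the origin (TCP) lies between the finger pads; the fingertips stand 25 mm ahead of it and the grasp point (between the pads) lies 6 mm ahead of it; x points along the fingers, y is the direction in which the jaws open and shut, and the axes are right-handed (so a half turn about x gives the same grasp; the last joint's range is limited). The gripper opens to 85 mm and grips with 20 to 120 N. Pads are 22 mm wide; open, the fingers measure 114 mm over their backs; the gripper's body (76 mm by 85 mm) begins 54 mm behind the grasp point. The pads swing forward as they close: fully open they stand 13 mm farther back than shut.
Start: joints at [-80.747, 21.807, 74.336, -0, 83.858, -12.336], TCP at [0.202, -0.511, 0.256] pointing down, gripper open.
Joint ranges: [-178.18, 178.18], [-50.72, 133.34], [12.68, 142.11], [-81.47, 261.47], [9.98, 163.14], [-165.26, 165.26]. Speed limits (degrees/s): [136.94, 136.94, 180, 180, 180, 180].

## Interface

Orientations are given as a 3x3 rotation matrix whose columns are the frame's x, y, z axes.
In Python, from rig import sensors, get_image, workorder gives the robot as it stands.
- The arm moves only by the tool arm_command, never from a script. Its argument "plan" is a list that holds one entry, the list of rows, each a list of 6 numbers: the shift along the tool's x, y, z in units of 25 mm (1.0 is 25 mm), then the turn, a rotation vector about the tool's x, y, z in units of 6 degrees (1.0 is 6 degrees). In form: [[[dx, dy, dz, ax, ay, az], ...]]. A call has 1 to 10 rows; each row is the pose to reach, as a shift and turn from the pose commanded when the call began, along the tool's axes at that moment; what a row does not reach only later rows make up. A row lasts 1/10 s, in which the tool goes at most 50 mm and 8.59 degrees, less where a joint would pass 70% of its speed; a pose out of reach is approached as far as the arm can. A call with a gripper value outside its range is refused whole. "jaw" is the closure, from 0 (fully open) to 1 (shut), set as the call begins (left out, the last holds). The fingers move at their own pace and stop on an object; "newtons" is the grip in N (left out, the last holds). Time passes only in rows, so rows that repeat a pose let the fingers close. It gives the time, the measured TCP pose, the force and the opening at its end, in the units of the state.
- sensors.observe(): the state, without advancing time (a new reading comes with each control period).
- get_image(name): name is "scene" or "top"; returns a dict with "img" (420x560x3 uint8, red, green, blue), "fx", "fy", "cx", "cy" (pixels), "T" (4x4, takes a point from camera to world coordinates). Camera axes: x right, y up, looking along -z (the intrinsics and any distortion apply to the point x, -y, -z); pixel columns grow to the right and rows downward; lengths in m; the calibration is good to about 2 mm. A picture is of the moment at which its call begins. There is no depth.
- workorder.close_job(): hands the job in, once; it reports no verdict.
The state is a dict: "time_s": time; "q": joint angles; "qvel": joint speeds; "joint_efforts": joint torques, N m; "position": TCP position; "tool_rot": TCP orientation; "ft_force": force on the tool from outside, world axes, zero at the start; "wrist_torque": the same for the moment, N m; "grip_width": finger opening in m.
Only numpy, scipy, OpenCV 4.12 (cv2) and the standard library are available. Lean on these libraries where they do the work, as an engineer would, in place of code of your own. Each camera call takes 0.05 s, during which the arm holds its last target. There are 200 camera calls.

## Task

Put the saucepans away as one nest on the cork trivet: first set the medium yellow pan inside the big green one, then the small orange pan inside the medium one, each let go sitting flat on the floor of the pan below. Fan the handles so that none lies over another: the medium handle about 45 degrees to one side of the big pan's handle and the small one about 45 degrees to the other side. The enamel chips easily, so grip lightly, lower gently, never drop or bang a pan, keep the big pan on its trivet and leave everything else on the counter where it is.

Things in the scene. Friction and masses are not known exactly. Their poses are not given: they have to be found in the camera images.
- big_center (a point): Centre of the big avocado-green enamel saucepan, on its axis 30 mm above the underside. Rim 150 mm across outside, 60 mm high, walls 3 mm, floor 4 mm, 8 mm narrower in radius at the foot. z up, x towards its handle. About 0.6 kg; loose, it stands on the trivet and stays there. Chips like the others.
- big_grip (a point): Point on the big pan's handle, 100 mm from the pan's axis, mid-width and mid-height: the stiff brown handle, a level flat-sided bar 16 mm wide, 14 mm high, 83 to 165 mm from the axis; its centre line is 73 mm above the underside (13 mm above the rim, so it clears a larger pan's rim). Not to be gripped.
- medium_center (a point): Centre of the medium yellow enamel saucepan, on its axis 30 mm above the underside. Rim 116 mm across outside, 60 mm high, walls 3 mm, floor 4 mm, 8 mm narrower in radius at the foot. z up, x towards its handle. Nested, its underside rests on the big pan's floor, 4 mm above the big pan's underside, with 13 mm play all round.
- medium_grip (a point): Where to pinch the medium pan from above, 100 mm from its axis: the stiff brown handle, a level flat-sided bar 16 mm wide, 14 mm high, 66 to 165 mm from the axis; its centre line is 73 mm above the underside (13 mm above the rim, so it clears a larger pan's rim). 0.22 kg. The enamel chips on pan or counter at 30 N (lower at a crawl, or let go 2 to 5 mm above the seat); it bends above 70 N on each finger; a 20 to 40 N grip holds it.
- small_center (a point): Centre of the small orange enamel saucepan, on its axis 30 mm above the underside. Rim 88 mm across outside, 60 mm high, walls 3 mm, floor 4 mm, 8 mm narrower in radius at the foot. z up, x towards its handle. Nested, its underside rests on the medium pan's floor, 4 mm above the medium pan's underside, with 10 mm play all round.
- small_grip (a point): Where to pinch the small pan from above, 100 mm from its axis: the stiff brown handle, a level flat-sided bar 16 mm wide, 14 mm high, 52 to 165 mm from the axis; its centre line is 73 mm above the underside (13 mm above the rim, so it clears a larger pan's rim). 0.16 kg. The enamel chips on pan or counter at 30 N (lower at a crawl, or let go 2 to 5 mm above the seat); it bends above 70 N on each finger; a 20 to 40 N grip holds it.
- trivet: Fixed round cork trivet, 170 mm across and 12 mm high; origin at the centre of its underside. The big pan stands in its middle.
- salt: Cream salt shaker, 42 mm across, 75 mm high, loose; origin at the centre of its underside. Leave alone.
- pepper: Brown pepper shaker, 42 mm across, 75 mm high, loose; origin at the centre of its underside. Leave alone.
- jar: Amber glass spice jar, 60 mm across, 85 mm high, loose; origin at the centre of its underside. Leave alone.
- opener: Orange plastic bottle opener lying flat, 146 mm long along its x, 24 mm wide, 12 mm thick, loose; origin on its underside. Leave alone.
- lifter: Chrome lid lifter lying flat, 158 mm long along its x, 28 mm wide, 6 mm thick, loose; origin on its underside. Leave alone.
- mug: Cream mug, 78 mm across, 90 mm high, loose; origin at the centre of its underside. Leave alone.
Mind the look-alikes: they are no part of the job. Leave any blue look-alike of the part that bears small_center alone. Leave any turquoise look-alike of the part that bears medium_center alone.

How it is judged:
By the outcome, as a careful person would: the job done as asked, in the order asked, and still so for the second after the job is handed in, with the robot touching nothing.
It also fails if it takes over 61 s, if anything falls off the work surface, if the arm or the gripper's body presses on something with over 40 N, if the wrist force passes 120 N, or if a joint passes its speed limit or range.

## Working session

There is one attempt and no reset: what is moved stays moved. The work goes in short steps, Python scripts to look and compute and a tool call to move; the robot and the scene stay as the last step left them, time stands still between calls to the robot, and variables do not carry over. Pictures are saved under pics/ and viewed, about 8 in all and at most 12, crops included, and the job is handed in when it is done.

Besides the shell and the picture viewer there is one more tool, called after "Emit:" by a JSON object that holds its "method" and its "body", one argument or row to a line. arm_command: Moves the arm, as the interface text tells. Its arguments: {"type":"object","properties":{"plan":{"type":"array","items":{"type":"array","items":{"type":"array","items":{"type":"number"}}}},"jaw":{"type":"number"},"newtons":{"type":"number"}},"required":["plan"]}

```bash
mkdir -p pics; ls; python3 - <<'E'
from rig import sensors,get_image
import cv2,numpy as np,pickle
o=sensors.observe();print({k:np.round(v,3).tolist() for k,v in o.items()})
d={}
for n in("scene","top"):
    r=get_image(n);d[n]=r;cv2.imwrite(f"pics/{n}0.png",r["img"][:,:,::-1])
    print(n,{k:(np.round(v,3).tolist()) for k,v in r.items() if k!="img"})
pickle.dump(d,open("im0.pkl","wb"))
E
```

```text
pics
{'time_s': 0.0, 'q': [-80.746, 21.842, 74.386, -0.0, 83.858, -12.336], 'qvel': [-0.005, -0.01, 0.021, 0.033, -0.019, 0.039], 'joint_efforts': [-0.001, -44.847, -23.128, -0.0, 0.005, -0.0], 'position': [0.202, -0.511, 0.256], 'tool_rot': [[-0.0, 0.368, -0.93], [0.001, -0.93, -0.368], [-1.0, -0.001, -0.0]], 'ft_force': [-0.978, 0.029, 0.39], 'wrist_torque': [-0.011, -0.011, 0.043], 'grip_width': 0.085}
scene {'fx': 384.122, 'fy': 384.122, 'cx': 282.481, 'cy': 211.05, 'T': [[-0.451, -0.435, 0.779, 1.299], [0.892, -0.245, 0.38, 0.495], [0.025, 0.866, 0.499, 0.62], [0.0, 0.0, 0.0, 1.0]]}
top {'fx': 540.19, 'fy': 540.19, 'cx': 283.47, 'cy': 211.744, 'T': [[0.011, 0.991, -0.137, 0.295], [-1.0, 0.011, 0.0, 0.082], [0.002, 0.137, 0.991, 1.513], [0.0, 0.0, 0.0, 1.0]]}
```

View pics/top0.png

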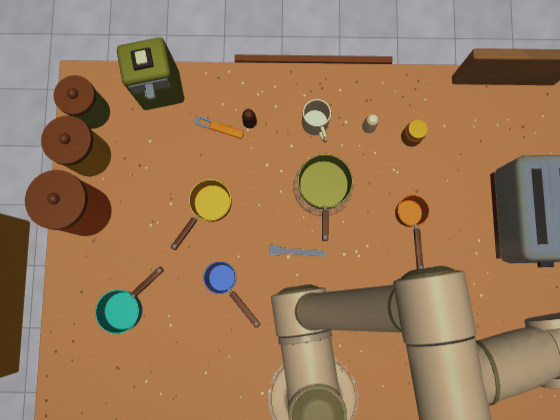

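View pics/scene0.png

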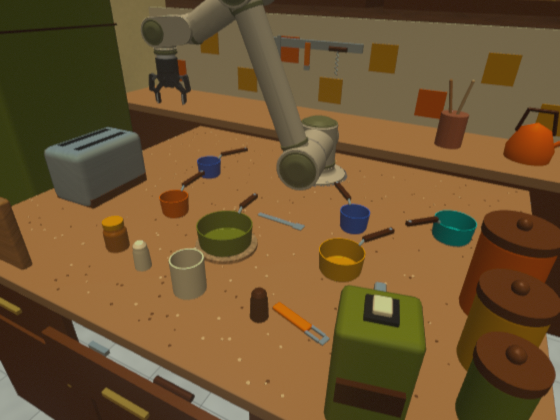

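Scene: candidates in top view are big green (325,183), medium yellow (211,201) vs turquoise (120,312); small orange (411,211) vs blue (220,277) and a second blue one hidden by the arm (scene 209,167); also jar (417,130) and opener (227,130). I choose green, yellow and orange.

```bash
cat > h.py <<'E'
import numpy as np,cv2
from scipy.optimize import least_squares
def cast(r,uv,z):
    uv=np.atleast_2d(uv).astype(float)
    d=np.c_[(uv[:,0]-r["cx"])/r["fx"],-(uv[:,1]-r["cy"])/r["fy"],-np.ones(len(uv))]@r["T"][:3,:3].T
    o=r["T"][:3,3]
    return (o+d*((z-o[2])/d[:,2])[:,None])[:,:2]
def proj(r,p):
    c=(np.atleast_2d(p)-r["T"][:3,3])@r["T"][:3,:3]
    return np.c_[r["cx"]+r["fx"]*c[:,0]/-c[:,2],r["cy"]-r["fy"]*c[:,1]/-c[:,2]]
def big_blob(m,near=None):
    n,l,s,c=cv2.connectedComponentsWithStats(m.astype(np.uint8))
    sc=s[1:,4].astype(float) if near is None else -np.linalg.norm(c[1:]-near,axis=1)-1e3*(s[1:,4]<25)
    return l==1+np.argmax(sc)
def pan(r,hue,box,zr,R,smin=150):
    """rim centre from far-side contour points, circle of known radius"""
    x0,y0,x1,y1=box
    hsv=cv2.cvtColor(r["img"],cv2.COLOR_RGB2HSV)
    m=(hsv[...,0]>=hue[0])&(hsv[...,0]<=hue[1])&(hsv[...,1]>smin)&(hsv[...,2]>70)
    w=np.zeros_like(m);w[y0:y1,x0:x1]=1
    b=big_blob(m&w)
    k=max(cv2.findContours(b.astype(np.uint8),0,cv2.CHAIN_APPROX_NONE)[0],key=len)
    h=cv2.convexHull(k)[:,0]
    P=cast(r,h,zr);c=P.mean(0);o=r["T"][:2,3]
    u=(c-o)/np.linalg.norm(c-o)
    F=P[(P-c)@u>-.3*R]
    s=least_squares(lambda q:np.hypot(*(F-q[:2]).T)-R,c,loss="soft_l1",f_scale=.002)
    sf=least_squares(lambda q:np.hypot(*(F-q[:2]).T)-q[2],[*c,R])
    return s.x,sf.x,b
def handle(r,c,box,zt=.078):
    x0,y0,x1,y1=box
    hsv=cv2.cvtColor(r["img"],cv2.COLOR_RGB2HSV).astype(int)
    m=(hsv[...,2]<135)&((hsv[...,0]<14)|(hsv[...,0]>170))
    w=np.zeros_like(m);w[y0:y1,x0:x1]=1
    b=big_blob(m&w);v,u=np.nonzero(b)
    P=cast(r,np.c_[u,v],zt)
    rad=np.hypot(*(P-c).T);k=(rad>.07)&(rad<.18)
    mn=P[k].mean(0);e=np.linalg.svd(P[k]-mn)[2][0];e*=np.sign(e@(mn-c))
    d=mn-c
    return np.degrees(np.arctan2(d[1],d[0])),np.degrees(np.arctan2(e[1],e[0])),rad[k].min(),rad[k].max(),mn,b
E
python3 - <<'E'
from h import *;import pickle
r=pickle.load(open("im0.pkl","rb"))["top"];im=r["img"]
hsv=cv2.cvtColor(im,cv2.COLOR_RGB2HSV)
for n,p in dict(green=(325,183),yel=(211,201),or_=(411,211),ct=(270,220),hb=(325,225),hm=(184,234),hs=(419,245),hs2=(420,262)).items(): print(n,hsv[p[1],p[0]])
out=im.copy()
for n,hue,box,zr,R,hb in [("big",(28,45),(290,150,360,220),.072,.075,(310,205,340,245)),("med",(22,30),(185,175,237,225),.06,.058,(165,213,203,255)),("small",(2,12),(392,194,432,230),.06,.044,(405,222,430,275))]:
    c,cf,b=pan(r,hue,box,zr,R,200 if n=="small" else 150);a=handle(r,c,hb,.079+(.012 if n=="big" else 0))
    print(n,c.round(4),cf.round(4),"handle",np.round(a[0:4],3),a[4].round(3))
    out[b]=(255,0,255);out[a[5]]=(0,255,255)
cv2.imwrite("pics/m.png",cv2.resize(out[130:290,150:450],None,fx=2.6,fy=2.6,interpolation=0)[:,:,::-1])
E
```

```text
green [ 30 137 153]
yel [ 25 176 197]
or_ [ 16 191 196]
ct [ 14 145 178]
hb [ 11 132 114]
hm [ 10 127 122]
hs [ 11 140 111]
hs2 [ 11 136 111]
big [ 0.5649 -0.0168] [ 0.5783 -0.0327  0.0554] handle [-1.73845e+02  1.78594e+02  7.00000e-02  1.48000e-01] [ 0.459 -0.028]
med [0.5094 0.2665] [0.5174 0.2755 0.0481] handle [1.33501e+02 1.46540e+02 7.00000e-02 1.61000e-01] [0.431 0.349]
small [ 0.5018 -0.2665] [ 0.5034 -0.2683  0.042 ] handle [-1.74305e+02 -1.76512e+02  7.00000e-02  1.56000e-01] [ 0.391 -0.278]
```

View pics/m.png

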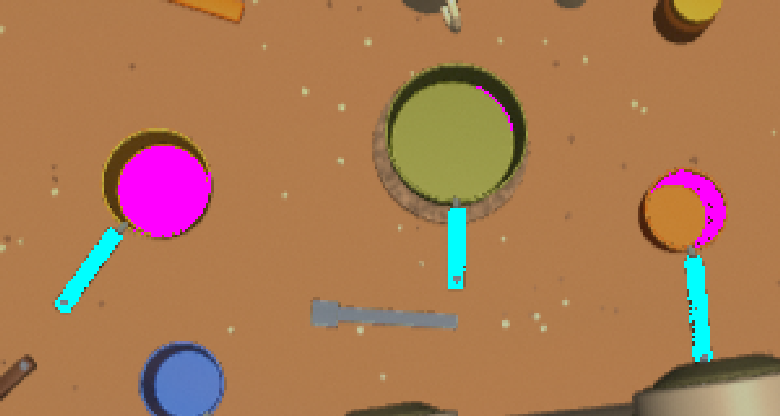

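```bash
sed -i 's/(hsv\[...,2\]>70)/(hsv[...,2]>15)/' h.py
cat > meas.py <<'E'
from h import *
def run(r,items,fn=None):
    out=r["img"].copy();res={}
    for n,hue,smin,box,zr,R,hb in items:
        c,cf,b=pan(r,hue,box,zr,R,smin);a=handle(r,c,hb,zr+.019)
        print(n,c.round(4),cf.round(4),"handle",np.round(a[0:4],3),a[4].round(3))
        out[b]=(255,0,255);out[a[5]]=(0,255,255)
        for t in np.linspace(0,6.28,60):
            u,v=proj(r,[c[0]+R*np.cos(t),c[1]+R*np.sin(t),zr])[0];cv2.circle(out,(int(round(u)),int(round(v))),0,(255,255,255),-1)
        res[n]=(c,a)
    if fn: cv2.imwrite(fn,cv2.resize(out[130:290,150:450],None,fx=2.6,fy=2.6,interpolation=0)[:,:,::-1])
    return res
E
python3 - <<'E'
from meas import *;import pickle
r=pickle.load(open("im0.pkl","rb"))["top"]
run(r,[("big",(22,50),110,(290,150,360,215),.072,.075,(310,205,340,245)),("med",(18,35),160,(185,175,237,225),.06,.058,(165,213,203,255)),("small",(0,18),168,(392,194,432,228),.06,.044,(405,222,430,275))],"pics/m2.png")
E
```

```text
big [ 0.5809 -0.0291] [ 0.5816 -0.0294  0.0744] handle [1.79593e+02 1.78668e+02 8.30000e-02 1.64000e-01] [ 0.46  -0.028]
med [0.5269 0.2834] [0.5275 0.2839 0.0575] handle [1.45595e+02 1.46212e+02 7.00000e-02 1.64000e-01] [0.431 0.349]
small [ 0.5055 -0.2707] [ 0.5055 -0.2707  0.044 ] handle [-1.76615e+02 -1.76258e+02  7.10000e-02  1.59000e-01] [ 0.392 -0.277]
```

View pics/m2.png

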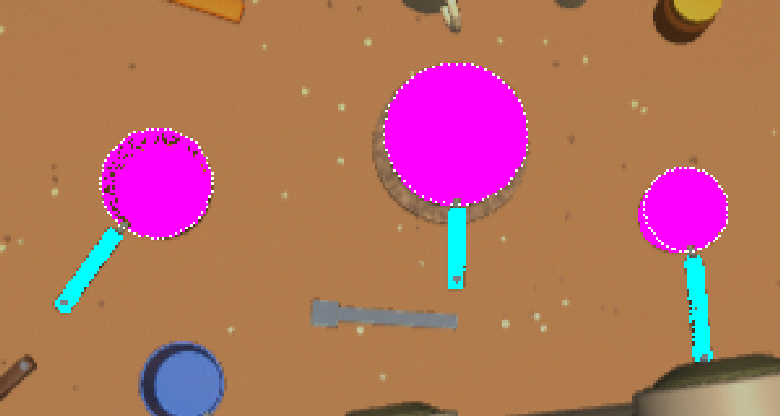

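Measured sizes match (fitted radii 74.4 / 57.5 / 44.0 mm vs 75 / 58 / 44; handle ends ≈164 mm). The crop confirms that the selected pans are green, yellow and orange. Plan: medium handle from 146° to 134°, small from 184° to 224° (big handle at 179°).

```bash
cat > go.py <<'E'
import sys,numpy as np
from rig import sensors
o=sensors.observe();R=np.array(o["tool_rot"]);p=np.array(o["position"])
x,y,z,yaw=map(float,sys.argv[1:5])
d=R.T@(np.array([x,y,z])-p)/.025
from scipy.spatial.transform import Rotation as S
c,s=np.cos(np.radians(yaw)),np.sin(np.radians(yaw))
W=np.array([[0,c,s*-1*-1],[0,s,-c],[-1,0,0]],float);W[:,2]=np.cross(W[:,0],W[:,1])
rv=np.degrees(S.from_matrix(R.T@W).as_rotvec())/6
print("row",np.round(d,2).tolist()+np.round(rv,2).tolist(),"t",round(o["time_s"],2),"pos",p.round(4),"yaw",round(float(np.degrees(np.arctan2(R[1,1],R[0,1]))),2),"tilt",np.round(R[:2,0],4),"q",np.round(o["q"],0),"F",np.round(o["ft_force"],2),"w",round(o["grip_width"],4))
E
python3 go.py 0.444 0.339 0.2 56
```

```text
row [2.27, -28.06, -21.5, -20.74, -0.01, 0.0] t 0.1 pos [ 0.2023 -0.5112  0.2558] yaw -68.41 tilt [-0.0002  0.0013] q [-81.  22.  74.   0.  84. -12.] F [-0.16 -0.31  0.3 ] w 0.0856
```

Emit:
{"method": "arm_command", "body": {
  "plan": [
    [[2.27,-28.06,-21.5,-20.74,0,0],[2.27,-28.06,-21.5,-20.74,0,0],[2.27,-28.06,-21.5,-20.74,0,0],[2.27,-28.06,-21.5,-20.74,0,0],[2.27,-28.06,-21.5,-20.74,0,0],[2.27,-28.06,-21.5,-20.74,0,0],[2.27,-28.06,-21.5,-20.74,0,0],[2.27,-28.06,-21.5,-20.74,0,0],[2.27,-28.06,-21.5,-20.74,0,0],[2.27,-28.06,-21.5,-20.74,0,0]]
  ],
  "jaw": 0.3,
  "newtons": 38
}}

```text
time_s: 1.1
position: [0.3387, -0.0295, 0.2243]
tool_rot: [[0.0, 0.952, 0.306], [-0.0, 0.306, -0.952], [-1.0, 0.0, 0.0]]
ft_force: [1.5, -1.0, -0.2]
grip_width: 0.0597
```

```bash
python3 go.py 0.444 0.339 0.18 56
```

```text
row [1.77, 8.52, -12.74, -6.36, 0.0, -0.0] t 1.1 pos [ 0.3387 -0.0295  0.2243] yaw 17.85 tilt [ 0.0005 -0.0002] q [-25.   2. 107.   0.  71. -43.] F [ 1.47 -0.98 -0.18] w 0.0597
```

Emit:
{"method": "arm_command", "body": {
  "plan": [
    [[1.77,8.52,-12.74,-6.36,0,0],[1.77,8.52,-12.74,-6.36,0,0],[1.77,8.52,-12.74,-6.36,0,0],[1.77,8.52,-12.74,-6.36,0,0],[1.77,8.52,-12.74,-6.36,0,0],[1.77,8.52,-12.74,-6.36,0,0],[1.77,8.52,-12.74,-6.36,0,0],[1.77,8.52,-12.74,-6.36,0,0],[1.77,8.52,-12.74,-6.36,0,0],[1.77,8.52,-12.74,-6.36,0,0]]
  ]
}}

```text
time_s: 2.1
position: [0.4456, 0.3366, 0.1793]
tool_rot: [[-0.001, 0.563, 0.827], [-0.001, 0.827, -0.563], [-1.0, -0.001, -0.001]]
ft_force: [0.2, -0.7, -0.3]
grip_width: 0.0602
```

```bash
python3 go.py 0.444 0.339 0.13 56; python3 - <<'E'
from meas import *
from rig import get_image
import pickle
d={n:get_image(n) for n in("top","scene")};pickle.dump(d,open("im1.pkl","wb"))
r=d["top"];out=cv2.resize(r["img"][150:310,100:300],None,fx=3,fy=3,interpolation=0)
s=cv2.resize(d["scene"]["img"][120:300,280:480],None,fx=3,fy=3)
cv2.imwrite("pics/a1.png",cv2.resize(np.hstack([out,s[:480]]),(800,320))[:,:,::-1])
# blue pans / other things near? where second small orange handle now free of arm
try: run(r,[("small",(0,18),168,(392,194,432,228),.06,.044,(405,222,430,290)),("big",(22,50),110,(290,150,360,215),.072,.075,(310,205,340,245))])
except Exception as e: print(e)
E
```

```text
row [1.97, 0.05, -0.1, -0.04, -0.01, 0.01] t 2.1 pos [0.4456 0.3366 0.1793] yaw 55.76 tilt [-0.0013 -0.0009] q [ 25.  26.  80.  -0.  73. -31.] F [ 0.15 -0.72 -0.31] w 0.0602
small [ 0.5055 -0.2707] [ 0.5055 -0.2707  0.044 ] handle [-1.76639e+02 -1.76246e+02  7.10000e-02  1.64000e-01] [ 0.389 -0.278]
big [ 0.5809 -0.0291] [ 0.5816 -0.0294  0.0744] handle [1.79556e+02 1.78910e+02 8.30000e-02 1.64000e-01] [ 0.459 -0.028]
```

View pics/a1.png

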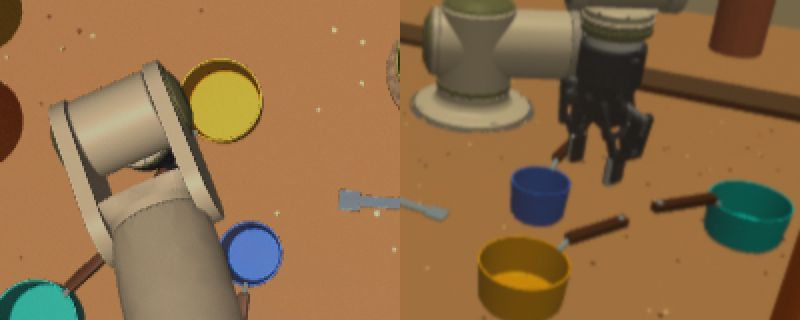

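The gripper hangs over the yellow pan's handle; nothing else is within reach of the fingers. Descending.

Emit:
{"method": "arm_command", "body": {
  "plan": [
    [[1.3,0.05,-0.1,0,0,0],[2.5,0.05,-0.1,0,0,0],[3.4,0.05,-0.1,0,0,0],[3.9,0.05,-0.1,0,0,0],[4.08,0.05,-0.1,0,0,0],[4.08,0.05,-0.1,0,0,0]]
  ]
}}

```text
time_s: 2.8
position: [0.4449, 0.3385, 0.0784]
tool_rot: [[0.0, 0.564, 0.826], [0.0, 0.826, -0.564], [-1.0, 0.0, 0.0]]
ft_force: [-0.3, -0.2, 0.9]
grip_width: 0.0598
```

Emit:
{"method": "arm_command", "body": {
  "plan": [
    [[0,0,0,0,0,0],[0,0,0,0,0,0],[0,0,0,0,0,0],[0,0,0,0,0,0],[0,0,0,0,0,0],[0,0,0,0,0,0],[0,0,0,0,0,0],[0,0,0,0,0,0]]
  ],
  "jaw": 1,
  "newtons": 35
}}

```text
time_s: 3.6
position: [0.4449, 0.3392, 0.0786]
tool_rot: [[0.001, 0.564, 0.826], [0.001, 0.826, -0.564], [-1.0, 0.001, 0.001]]
ft_force: [-0.6, 1.2, 6.5]
grip_width: 0.0156
```

```bash
python3 go.py 0.444 0.339 0.16 56
```

```text
row [-3.25, -0.02, -0.02, -0.05, 0.01, -0.01] t 3.6 pos [0.4449 0.3392 0.0786] yaw 55.7 tilt [0.0012 0.0008] q [ 25.  34.  87.   0.  59. -31.] F [-0.58  1.17  6.48] w 0.0156
```

Emit:
{"method": "arm_command", "body": {
  "plan": [
    [[-0.1,0,0,0,0,0],[-0.3,0,0,0,0,0],[-0.6,0,0,0,0,0],[-1.1,0,0,0,0,0],[-1.7,0,0,0,0,0],[-2.4,0,0,0,0,0],[-3.1,0,0,0,0,0],[-3.7,0,0,0,0,0],[-4.1,0,0,0,0,0],[-4.2,0,0,0,0,0]]
  ]
}}

```text
time_s: 4.6
position: [0.4448, 0.339, 0.1845]
tool_rot: [[0.002, 0.564, 0.826], [0.001, 0.826, -0.564], [-1.0, 0.002, 0.001]]
ft_force: [-0.2, 0.7, -2.5]
grip_width: 0.0156
```

```bash
python3 go.py 0.511 0.043 0.185 44; python3 - <<'E'
from meas import *
from rig import get_image
import pickle
d={n:get_image(n) for n in("top","scene")};pickle.dump(d,open("im2.pkl","wb"))
r=d["top"];out=cv2.resize(r["img"][150:310,100:300],None,fx=3,fy=3,interpolation=0)
s=cv2.resize(d["scene"]["img"][100:280,280:480],None,fx=3,fy=3)
cv2.imwrite("pics/a2.png",cv2.resize(np.hstack([out,s[:480]]),(800,320))[:,:,::-1])
for z in(.15,.16,.17):print(z,pan(r,(18,35),(185,160,260,240),z,.058,160)[:2])
E
```

```text
row [-0.03, -8.29, 8.86, 1.95, 0.01, -0.02] t 4.6 pos [0.4448 0.339  0.1845] yaw 55.69 tilt [0.002 0.001] q [ 25.  26.  80.   0.  74. -31.] F [-0.18  0.69 -2.53] w 0.0156
0.15 (array([0.52749486, 0.28277011]), array([0.52792849, 0.28261083, 0.05752259]))
0.16 (array([0.52533539, 0.28129968]), array([0.52622114, 0.2811423 , 0.05710065]))
0.17 (array([0.52313978, 0.27983518]), array([0.52451379, 0.27967377, 0.0566787 ]))
```

View pics/a2.png

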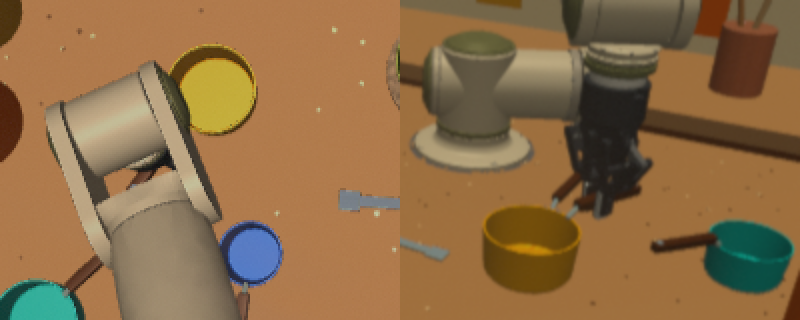

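Emit:
{"method": "arm_command", "body": {
  "plan": [
    [[0,-0.08,0.09,0.02,0,0],[0,-0.33,0.35,0.08,0,0],[0,-0.75,0.8,0.17,0,0],[0,-1.24,1.33,0.29,0,0],[0,-1.82,1.95,0.43,0,0],[0,-2.49,2.66,0.58,0,0],[0,-3.15,3.37,0.74,0,0],[0,-3.81,4.08,0.9,0,0],[0,-4.48,4.78,1.05,0,0],[0,-5.14,5.49,1.21,0,0]]
  ]
}}

```text
time_s: 5.7
position: [0.4855, 0.1532, 0.1829]
tool_rot: [[-0.001, 0.665, 0.747], [-0.0, 0.747, -0.665], [-1.0, -0.001, -0.0]]
ft_force: [0.4, 0.4, -2.6]
grip_width: 0.0153
```

```bash
python3 go.py 0.512 0.0425 0.185 44
```

```text
row [-0.08, -2.6, 3.74, 0.72, -0.0, 0.01] t 5.7 pos [0.4855 0.1532 0.1829] yaw 48.33 tilt [-0.0006 -0.0003] q [  4.  22.  88.  -0.  71. -44.] F [ 0.41  0.41 -2.62] w 0.0153
```

Emit:
{"method": "arm_command", "body": {
  "plan": [
    [[0,-0.5,0.75,0.14,0,0],[0,-1.0,1.4,0.28,0,0],[0,-1.5,2.1,0.41,0,0],[0,-1.9,2.75,0.53,0,0],[0,-2.25,3.25,0.63,0,0],[0,-2.5,3.6,0.7,0,0],[-0.08,-2.6,3.74,0.72,0,0],[-0.08,-2.6,3.74,0.72,0,0],[-0.08,-2.6,3.74,0.72,0,0]]
  ]
}}

```text
time_s: 6.6
position: [0.5122, 0.0451, 0.1851]
tool_rot: [[-0.0, 0.718, 0.696], [0.0, 0.696, -0.718], [-1.0, 0.0, -0.0]]
ft_force: [-0.8, -0.6, -2.6]
grip_width: 0.0148
```

```bash
python3 go.py 0.512 0.0425 0.16 44; python3 - <<'E'
from meas import *
from rig import get_image
import pickle
d={n:get_image(n) for n in("top","scene")};pickle.dump(d,open("im3.pkl","wb"))
r=d["top"];out=cv2.resize(r["img"][110:270,220:420],None,fx=3,fy=3,interpolation=0)
s=cv2.resize(d["scene"]["img"][110:290,130:330],None,fx=3,fy=3)
cv2.imwrite("pics/a3.png",cv2.resize(np.hstack([out,s[:480]]),(800,320))[:,:,::-1])
for z in(.14,.15,.16,.17):
  print(z,*[np.round(v,4) for v in pan(r,(22,27),(270,120,400,230),z,.058,160)[:2]],*[np.round(v,4) for v in pan(d["scene"],(18,28),(180,120,300,260),z,.058,160)[:2]])
E
```

```text
row [1.0, -0.08, 0.07, 0.02, -0.0, -0.0] t 6.6 pos [0.5122 0.0451 0.1851] yaw 44.14 tilt [-0.0001  0.0002] q [ -8.  22.  87.   0.  71. -52.] F [-0.76 -0.56 -2.61] w 0.0148
0.14 [ 0.5801 -0.0301] [ 0.5844 -0.0651  0.0298] [ 0.5367 -0.0557] [ 0.539  -0.0541  0.0601]
0.15 [ 0.578  -0.0289] [ 0.5823 -0.064   0.0296] [ 0.5539 -0.0434] [ 0.5548 -0.0426  0.0588]
0.16 [ 0.5759 -0.0276] [ 0.5802 -0.0629  0.0294] [ 0.571  -0.0309] [ 0.5706 -0.0312  0.0576]
0.17 [ 0.5737 -0.0263] [ 0.5781 -0.0619  0.0292] [ 0.5881 -0.0184] [ 0.5865 -0.0197  0.0563]
```

View pics/a3.png

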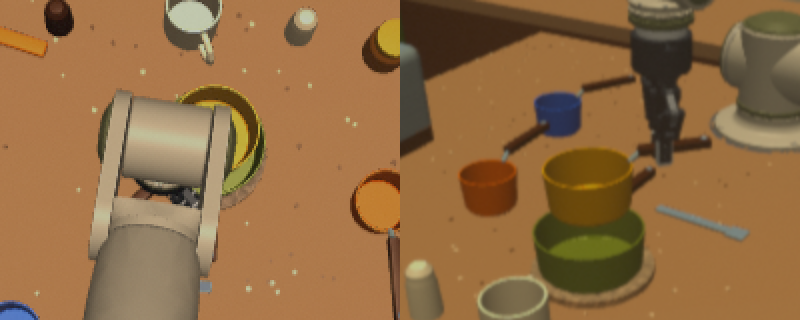

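The yellow pan hangs level above the green one, about 4 mm short in x and 2 mm in y; I'll correct this while lowering.

Emit:
{"method": "arm_command", "body": {
  "plan": [
    [[0.15,0.03,0.08,0,0,0],[0.5,0.06,0.17,0,0,0],[0.9,0.06,0.17,0,0,0],[1.35,0.06,0.17,0,0,0],[1.8,0.06,0.17,0,0,0],[2.25,0.06,0.17,0,0,0],[2.6,0.06,0.17,0,0,0],[2.85,0.06,0.17,0,0,0],[3.0,0.06,0.17,0,0,0],[3.05,0.06,0.17,0,0,0]]
  ]
}}

```text
time_s: 7.7
position: [0.5164, 0.0427, 0.1085]
tool_rot: [[-0.0, 0.718, 0.696], [0.0, 0.696, -0.718], [-1.0, -0.0, -0.0]]
ft_force: [0.4, 0.6, -2.8]
grip_width: 0.0155
```

Emit:
{"method": "arm_command", "body": {
  "plan": [
    [[0.03,0,0,0,0,0],[0.06,0,0,0,0,0],[0.09,0,0,0,0,0],[0.12,0,0,0,0,0],[0.15,0,0,0,0,0],[0.15,0,0,0,0,0]]
  ]
}}

```text
time_s: 8.3
position: [0.5164, 0.0427, 0.105]
tool_rot: [[-0.0, 0.718, 0.696], [0.0, 0.696, -0.718], [-1.0, 0.0, -0.0]]
ft_force: [0.3, 0.4, -3.4]
grip_width: 0.0154
```

```bash
python3 go.py 0.516 0.043 0.095 44; python3 - <<'E'
from meas import *
from rig import get_image
d={n:get_image(n) for n in("top","scene")}
for z in(.076,.08,.085):
  print(z,*[np.round(v,4) for v in pan(d["scene"],(18,28),(170,160,300,280),z,.058,160)[:2]])
r=d["top"];out=cv2.resize(r["img"][110:270,220:420],None,fx=3,fy=3,interpolation=0)
s=cv2.resize(d["scene"]["img"][150:270,165:298],None,fx=4.5,fy=4.5)
cv2.imwrite("pics/a4.png",cv2.resize(np.hstack([out[:480],s[:480]]),(800,320))[:,:,::-1])
E
```

```text
row [0.4, -0.0, -0.02, 0.02, -0.0, -0.0] t 8.3 pos [0.5164 0.0427 0.105 ] yaw 44.11 tilt [-0.  0.] q [ -8.  28.  92.   0.  60. -52.] F [ 0.26  0.38 -3.41] w 0.0154
0.076 [ 0.5708 -0.0391] [ 0.5806 -0.0336  0.0673]
0.08 [ 0.5765 -0.0348] [ 0.5859 -0.0297  0.0668]
0.085 [ 0.5837 -0.0296] [ 0.5925 -0.0248  0.0661]
```

View pics/a4.png

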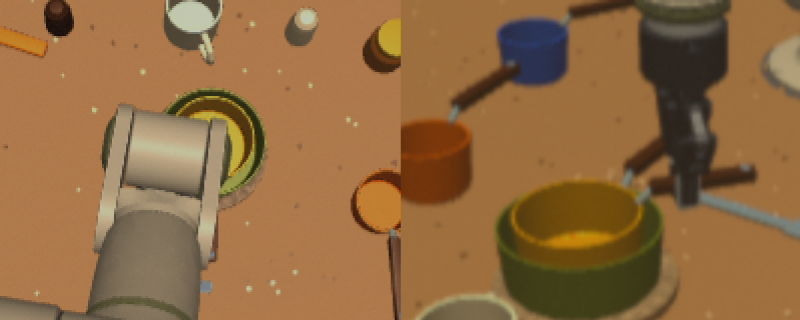

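Yellow sits centred within green, handle clear of the green handle. Crawling down.

Emit:
{"method": "arm_command", "body": {
  "plan": [
    [[0.03,0,0,0,0,0],[0.06,0,0,0,0,0],[0.09,0,0,0,0,0],[0.12,0,0,0,0,0],[0.15,0,0,0,0,0],[0.18,0,0,0,0,0],[0.2,0,0,0,0,0],[0.22,0,0,0,0,0],[0.24,0,0,0,0,0],[0.24,0,0,0,0,0]]
  ]
}}

```text
time_s: 9.4
position: [0.5164, 0.0427, 0.099]
tool_rot: [[-0.0, 0.718, 0.696], [0.0, 0.696, -0.718], [-1.0, -0.0, -0.0]]
ft_force: [0.5, -0.0, -2.5]
grip_width: 0.0157
```

Emit:
{"method": "arm_command", "body": {
  "plan": [
    [[0.02,0,0,0,0,0],[0.04,0,0,0,0,0],[0.06,0,0,0,0,0],[0.08,0,0,0,0,0],[0.08,0,0,0,0,0]]
  ]
}}

```text
time_s: 9.9
position: [0.5164, 0.0427, 0.097]
tool_rot: [[-0.0, 0.718, 0.696], [0.0, 0.696, -0.718], [-1.0, -0.0, -0.0]]
ft_force: [-0.9, -0.3, -3.4]
grip_width: 0.0153
```

Emit:
{"method": "arm_command", "body": {
  "plan": [
    [[0.015,0,0,0,0,0],[0.03,0,0,0,0,0],[0.045,0,0,0,0,0],[0.06,0,0,0,0,0],[0.06,0,0,0,0,0]]
  ]
}}

```text
time_s: 10.4
position: [0.5165, 0.0427, 0.0956]
tool_rot: [[0.0, 0.718, 0.696], [-0.0, 0.696, -0.718], [-1.0, 0.0, 0.0]]
ft_force: [-0.0, 2.2, -0.6]
grip_width: 0.0155
```

Emit:
{"method": "arm_command", "body": {
  "plan": [
    [[0.01,0,0,0,0,0],[0.02,0,0,0,0,0],[0.03,0,0,0,0,0],[0.03,0,0,0,0,0]]
  ]
}}

```text
time_s: 10.8
position: [0.5164, 0.0427, 0.0949]
tool_rot: [[0.0, 0.718, 0.696], [0.0, 0.696, -0.718], [-1.0, 0.0, 0.0]]
ft_force: [-2.1, 0.9, 1.4]
grip_width: 0.0154
```

Contact is light (load taken off). Releasing with a small opening.

Emit:
{"method": "arm_command", "body": {
  "plan": [
    [[0,0,0,0,0,0],[0,0,0,0,0,0],[0,0,0,0,0,0],[0,0,0,0,0,0],[0,0,0,0,0,0]]
  ],
  "jaw": 0.55
}}

```text
time_s: 11.3
position: [0.5165, 0.0426, 0.0948]
tool_rot: [[0.0, 0.718, 0.696], [-0.0, 0.696, -0.718], [-1.0, 0.0, 0.0]]
ft_force: [-0.1, -0.1, -0.2]
grip_width: 0.0387
```

Emit:
{"method": "arm_command", "body": {
  "plan": [
    [[-0.2,0,0,0,0,0],[-0.7,0,0,0,0,0],[-1.5,0,0,0,0,0],[-2.5,0,0,0,0,0],[-3.5,0,0,0,0,0],[-4.2,0,0,0,0,0],[-4.2,0,0,0,0,0]]
  ]
}}

```text
time_s: 12.0
position: [0.5173, 0.0426, 0.2022]
tool_rot: [[0.005, 0.718, 0.696], [-0.001, 0.696, -0.718], [-1.0, 0.003, 0.004]]
ft_force: [0.4, -0.3, 0.2]
grip_width: 0.0387
```

```bash
python3 go.py 0.4057 -0.277 0.18 -86.4
```

```text
row [0.88, -12.11, 6.07, 21.75, -0.01, -0.06] t 12.0 pos [0.5173 0.0426 0.2022] yaw 44.12 tilt [ 0.005  -0.0007] q [ -8.  21.  85.  -0.  74. -52.] F [ 0.4  -0.26  0.2 ] w 0.0387
```

Emit:
{"method": "arm_command", "body": {
  "plan": [
    [[0,-12.11,6.07,21.75,0,0],[0,-12.11,6.07,21.75,0,0],[0,-12.11,6.07,21.75,0,0],[0,-12.11,6.07,21.75,0,0],[0,-12.11,6.07,21.75,0,0],[0,-12.11,6.07,21.75,0,0],[0,-12.11,6.07,21.75,0,0],[0,-12.11,6.07,21.75,0,0],[0,-12.11,6.07,21.75,0,0],[0,-12.11,6.07,21.75,0,0]]
  ],
  "jaw": 0.3
}}

```text
time_s: 13.0
position: [0.4042, -0.2771, 0.1988]
tool_rot: [[-0.001, 0.74, -0.672], [0.001, -0.672, -0.74], [-1.0, -0.002, -0.0]]
ft_force: [0.2, 0.1, -0.4]
grip_width: 0.0594
```

```bash
python3 go.py 0.4057 -0.277 0.18 -86.4; python3 - <<'E'
from meas import *
from rig import get_image
r=get_image("top")
run(r,[("big",(29,50),100,(290,150,360,225),.072,.075,(310,205,340,245)),("med",(18,28),150,(295,153,356,213),.076,.058,(280,180,312,230)),("small",(0,18),168,(392,194,432,228),.06,.044,(405,222,430,290))])
out=cv2.resize(r["img"][130:290,270:470],None,fx=4,fy=3.75,interpolation=0)
cv2.imwrite("pics/a5.png",out[:,:,::-1])
E
```

```text
row [0.75, 0.04, -0.04, 7.36, 0.0, 0.02] t 13.0 pos [ 0.4042 -0.2771  0.1988] yaw -42.24 tilt [-0.0011  0.0013] q [-48.  19.  89.   0.  72.  -6.] F [ 0.23  0.12 -0.42] w 0.0594
big [ 0.5779 -0.0283] [ 0.5801 -0.0292  0.0731] handle [1.79987e+02 1.78931e+02 8.00000e-02 1.61000e-01] [ 0.459 -0.028]
med [ 0.5851 -0.0303] [ 0.5852 -0.0303  0.058 ] handle [1.34824e+02 1.34486e+02 7.20000e-02 1.66000e-01] [0.501 0.054]
small [ 0.5055 -0.2707] [ 0.5055 -0.2707  0.044 ] handle [1.77877e+02 9.06510e+01 7.10000e-02 7.10000e-02] [ 0.435 -0.268]
```

View pics/a5.png

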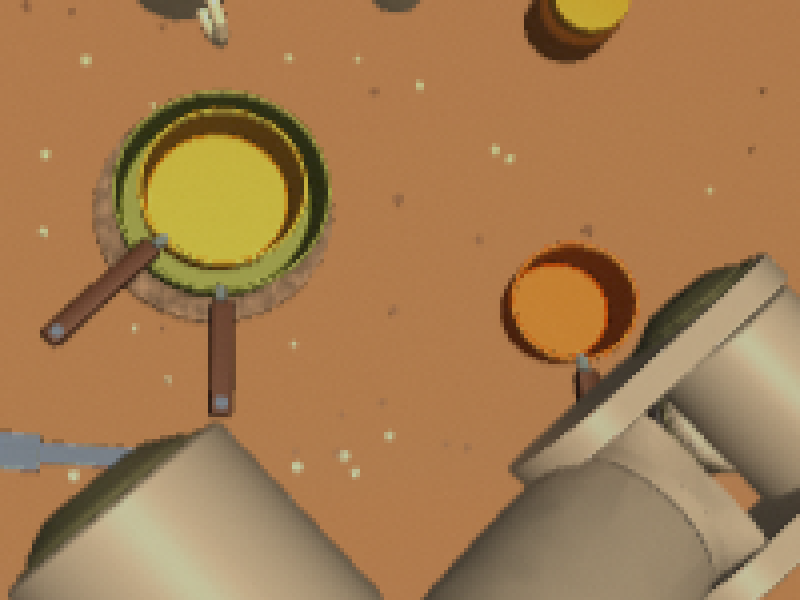

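Yellow is seated centred in green (centre 0.585,-0.030; handle 134.6° vs green 179°). I'll check how near the second blue pan is while lining up.

```bash
python3 - <<'E'
from h import *;import pickle
r=pickle.load(open("im0.pkl","rb"))["scene"]
print(cast(r,[[209,160]],.06),cast(r,[[222,154],[246,150]],.073), "orange handle tip",cast(r,[[203,174]],.073))
E
```

```text
[[ 0.21769889 -0.34511996]] [[ 0.16991065 -0.31865397]
 [ 0.08771506 -0.2624118 ]] orange handle tip [[ 0.35289917 -0.26970238]]
```

Emit:
{"method": "arm_command", "body": {
  "plan": [
    [[0,0.04,-0.04,7.36,0,0],[0,0.04,-0.04,7.36,0,0],[0,0.04,-0.04,7.36,0,0],[0,0.04,-0.04,7.36,0,0],[0.3,0.04,-0.04,7.36,0,0],[0.7,0.04,-0.04,7.36,0,0],[0.75,0.04,-0.04,7.36,0,0]]
  ]
}}

```text
time_s: 13.75
position: [0.4056, -0.2763, 0.1794]
tool_rot: [[-0.002, 0.074, -0.997], [0.002, -0.997, -0.074], [-1.0, -0.002, 0.002]]
ft_force: [-0.8, 0.7, 0.3]
grip_width: 0.0601
```

```bash
python3 go.py 0.4057 -0.277 0.0786 -86.4
```

```text
row [4.03, 0.04, -0.01, 0.11, 0.02, 0.02] t 13.75 pos [ 0.4056 -0.2763  0.1794] yaw -85.73 tilt [-0.0021  0.0023] q [-48.  20.  91.  -0.  69.  38.] F [-0.8   0.74  0.35] w 0.0601
```

Second blue pan is about 0.2 m away: clear. Descend and grip.

Emit:
{"method": "arm_command", "body": {
  "plan": [
    [[1.3,0.02,0,0,0,0],[2.5,0.02,0,0,0,0],[3.4,0.02,0,0,0,0],[3.9,0.02,0,0,0,0],[4.03,0.02,0,0,0,0],[4.03,0.02,0,0,0,0]]
  ]
}}

```text
time_s: 14.35
position: [0.4061, -0.2774, 0.0801]
tool_rot: [[-0.0, 0.072, -0.997], [0.0, -0.997, -0.072], [-1.0, -0.0, 0.0]]
ft_force: [0.4, 0.6, 0.8]
grip_width: 0.0599
```

Emit:
{"method": "arm_command", "body": {
  "plan": [
    [[0,0,0,0,0,0],[0,0,0,0,0,0],[0,0,0,0,0,0],[0,0,0,0,0,0],[0,0,0,0,0,0],[0,0,0,0,0,0],[0,0,0,0,0,0],[0,0,0,0,0,0]]
  ],
  "jaw": 1,
  "newtons": 32
}}

```text
time_s: 15.15
position: [0.4061, -0.2776, 0.0806]
tool_rot: [[0.0, 0.07, -0.998], [-0.001, -0.998, -0.07], [-1.0, 0.001, -0.0]]
ft_force: [-2.5, -0.4, 5.5]
grip_width: 0.0157
```

Emit:
{"method": "arm_command", "body": {
  "plan": [
    [[-0.1,0,0,0,0,0],[-0.3,0,0,0,0,0],[-0.6,0,0,0,0,0],[-1.1,0,0,0,0,0],[-1.7,0,0,0,0,0],[-2.4,0,0,0,0,0],[-3.1,0,0,0,0,0],[-3.8,0,0,0,0,0],[-4.3,0,0,0,0,0],[-4.4,0,0,0,0,0]]
  ]
}}

```text
time_s: 16.15
position: [0.4064, -0.2776, 0.1919]
tool_rot: [[0.002, 0.07, -0.998], [-0.002, -0.998, -0.07], [-1.0, 0.002, -0.002]]
ft_force: [0.8, -0.6, -1.3]
grip_width: 0.0153
```

```bash
python3 go.py 0.513 -0.0995 0.19 -46
```

```text
row [0.07, -6.81, -4.75, -6.66, -0.01, -0.03] t 16.15 pos [ 0.4064 -0.2776  0.1919] yaw -85.98 tilt [ 0.0019 -0.002 ] q [-48.  20.  90.   0.  71.  38.] F [ 0.76 -0.65 -1.34] w 0.0153
```

Emit:
{"method": "arm_command", "body": {
  "plan": [
    [[0,-0.1,-0.07,-0.1,0,0],[0,-0.35,-0.24,-0.34,0,0],[0,-0.75,-0.52,-0.73,0,0],[0,-1.3,-0.9,-1.27,0,0],[0,-1.95,-1.36,-1.9,0,0],[0,-2.65,-1.85,-2.6,0,0],[0,-3.35,-2.34,-3.28,0,0],[0,-4.05,-2.82,-3.96,0,0],[0,-4.7,-3.28,-4.6,0,0],[0,-5.3,-3.7,-5.18,0,0]]
  ]
}}

```text
time_s: 17.15
position: [0.4896, -0.1369, 0.1897]
tool_rot: [[-0.001, 0.579, -0.815], [0.001, -0.815, -0.579], [-1.0, -0.001, 0.0]]
ft_force: [0.1, -0.8, -1.6]
grip_width: 0.0154
```

```bash
python3 go.py 0.513 -0.0995 0.19 -45.6
```

```text
row [-0.01, -0.68, -1.63, -1.5, 0.0, 0.01] t 17.15 pos [ 0.4896 -0.1369  0.1897] yaw -54.59 tilt [-0.0009  0.0007] q [-29.  21.  87.   0.  72.  26.] F [ 0.1  -0.84 -1.57] w 0.0154
```

Emit:
{"method": "arm_command", "body": {
  "plan": [
    [[0,-0.26,-0.6,-0.55,0,0],[0,-0.45,-1.05,-0.97,0,0],[0,-0.6,-1.4,-1.28,0,0],[0,-0.66,-1.58,-1.45,0,0],[0,-0.68,-1.63,-1.5,0,0],[0,-0.68,-1.63,-1.5,0,0],[0,-0.68,-1.63,-1.5,0,0]]
  ]
}}

```text
time_s: 17.85
position: [0.5125, -0.1018, 0.1903]
tool_rot: [[-0.0, 0.695, -0.719], [-0.0, -0.719, -0.695], [-1.0, -0.0, 0.0]]
ft_force: [-0.6, 0.4, -1.1]
grip_width: 0.0152
```

```bash
python3 go.py 0.513 -0.0995 0.12 -45.6; python3 - <<'E'
from meas import *
from rig import get_image
d={n:get_image(n) for n in("top","scene")}
for z in(.15,.16,.17,.18):
  print(z,*[np.round(v,4) for v in pan(d["top"],(0,20),(290,110,400,205),z,.044,175)[:2]],*[np.round(v,4) for v in pan(d["scene"],(0,17),(160,120,300,215),z,.044,190)[:2]])
r=d["top"];out=cv2.resize(r["img"][110:270,220:420],None,fx=3,fy=3,interpolation=0)
s=cv2.resize(d["scene"]["img"][110:270,130:330],None,fx=3,fy=3)
cv2.imwrite("pics/a6.png",cv2.resize(np.hstack([out[:480],s[:480]]),(800,320))[:,:,::-1])
E
```

```text
row [2.81, -0.05, -0.08, -0.06, 0.0, 0.0] t 17.85 pos [ 0.5125 -0.1018  0.1903] yaw -45.96 tilt [-0.0001 -0.    ] q [-24.  22.  85.  -0.  73.  22.] F [-0.55  0.36 -1.11] w 0.0152
0.15 [ 0.588  -0.0336] [ 0.5798 -0.0318  0.0512] [ 0.5516 -0.0555] [ 0.5541 -0.0539  0.0465]
0.16 [ 0.5855 -0.0327] [ 0.5777 -0.031   0.0509] [ 0.5684 -0.0432] [ 0.57   -0.0423  0.0456]
0.17 [ 0.583  -0.0317] [ 0.5756 -0.0301  0.0505] [ 0.5853 -0.0309] [ 0.5858 -0.0306  0.0446]
0.18 [ 0.5805 -0.0308] [ 0.5735 -0.0293  0.0501] [ 0.6021 -0.0186] [ 0.6017 -0.0189  0.0436]
```

View pics/a6.png

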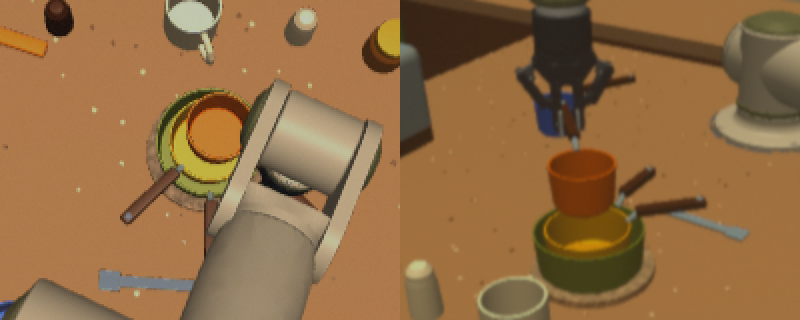

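Orange hangs level, centred to ~1–2 mm over yellow at rim height 0.17 (as expected). Lowering.

Emit:
{"method": "arm_command", "body": {
  "plan": [
    [[0.15,0,0,0,0,0],[0.5,0,-0.03,0,0,0],[0.95,0,-0.03,0,0,0],[1.4,0,-0.03,0,0,0],[1.85,0,-0.03,0,0,0],[2.3,0,-0.03,0,0,0],[2.7,0,-0.03,0,0,0],[2.95,0,-0.03,0,0,0],[3.1,0,-0.03,0,0,0],[3.15,0,-0.03,0,0,0]]
  ]
}}

```text
time_s: 18.95
position: [0.5133, -0.1009, 0.1113]
tool_rot: [[-0.0, 0.696, -0.718], [0.0, -0.718, -0.696], [-1.0, -0.0, 0.0]]
ft_force: [-0.4, 0.6, -2.0]
grip_width: 0.0151
```

Emit:
{"method": "arm_command", "body": {
  "plan": [
    [[0.03,0,0,0,0,0],[0.06,0,0,0,0,0],[0.09,0,0,0,0,0],[0.12,0,0,0,0,0],[0.15,0,0,0,0,0],[0.18,0,0,0,0,0],[0.21,0,0,0,0,0],[0.24,0,0,0,0,0],[0.24,0,0,0,0,0]]
  ]
}}

```text
time_s: 19.85
position: [0.5132, -0.1009, 0.1054]
tool_rot: [[-0.0, 0.696, -0.718], [0.0, -0.718, -0.696], [-1.0, -0.0, 0.0]]
ft_force: [-0.7, 0.5, -1.1]
grip_width: 0.0152
```

```bash
python3 go.py 0.513 -0.0995 0.1004 -45.6
```

```text
row [0.2, -0.05, -0.03, -0.05, 0.0, 0.0] t 19.85 pos [ 0.5132 -0.1009  0.1054] yaw -45.91 tilt [-0.0002  0.0001] q [-24.  29.  91.   0.  60.  22.] F [-0.7   0.49 -1.14] w 0.0152
```

Emit:
{"method": "arm_command", "body": {
  "plan": [
    [[0.02,0,0,0,0,0],[0.04,0,0,0,0,0],[0.06,0,0,0,0,0],[0.08,0,0,0,0,0],[0.1,0,0,0,0,0],[0.12,0,0,0,0,0],[0.12,0,0,0,0,0]]
  ]
}}

```text
time_s: 20.55
position: [0.5132, -0.1009, 0.1025]
tool_rot: [[-0.0, 0.696, -0.718], [0.0, -0.718, -0.696], [-1.0, -0.0, 0.0]]
ft_force: [-0.6, -0.1, -1.2]
grip_width: 0.0154
```

Emit:
{"method": "arm_command", "body": {
  "plan": [
    [[0.015,0,0,0,0,0],[0.03,0,0,0,0,0],[0.045,0,0,0,0,0],[0.045,0,0,0,0,0]]
  ]
}}

```text
time_s: 20.95
position: [0.5133, -0.1009, 0.1014]
tool_rot: [[0.0, 0.696, -0.718], [0.0, -0.718, -0.696], [-1.0, 0.0, -0.0]]
ft_force: [-0.4, 0.3, -1.7]
grip_width: 0.0155
```

Emit:
{"method": "arm_command", "body": {
  "plan": [
    [[0.012,0,0,0,0,0],[0.024,0,0,0,0,0],[0.036,0,0,0,0,0],[0.036,0,0,0,0,0]]
  ]
}}

```text
time_s: 21.35
position: [0.5132, -0.1011, 0.1008]
tool_rot: [[0.0, 0.696, -0.718], [-0.0, -0.718, -0.696], [-1.0, 0.0, 0.0]]
ft_force: [-3.2, -1.9, 4.4]
grip_width: 0.0151
```

Contact at 0.1008 as predicted, light. Release and rise.

Emit:
{"method": "arm_command", "body": {
  "plan": [
    [[0,0,0,0,0,0],[0,0,0,0,0,0],[0,0,0,0,0,0],[0,0,0,0,0,0],[0,0,0,0,0,0]]
  ],
  "jaw": 0.55
}}

```text
time_s: 21.85
position: [0.5133, -0.1009, 0.1004]
tool_rot: [[-0.0, 0.696, -0.718], [0.0, -0.718, -0.696], [-1.0, -0.0, -0.0]]
ft_force: [-0.1, -0.6, 0.0]
grip_width: 0.0381
```

Emit:
{"method": "arm_command", "body": {
  "plan": [
    [[-0.2,0,0,0,0,0],[-0.7,0,0,0,0,0],[-1.5,0,0,0,0,0],[-2.5,0,0,0,0,0],[-3.5,0,0,0,0,0],[-4.5,0,0,0,0,0],[-5,0,0,0,0,0],[-5,0,0,0,0,0]]
  ]
}}

```text
time_s: 22.65
position: [0.5138, -0.1011, 0.2275]
tool_rot: [[0.004, 0.696, -0.718], [-0.002, -0.718, -0.696], [-1.0, 0.004, -0.002]]
ft_force: [-0.3, 0.1, -0.0]
grip_width: 0.0384
```

```bash
python3 go.py 0.36 -0.36 0.25 -46
```

```text
row [-0.91, 3.16, 11.62, 0.02, -0.01, -0.04] t 22.65 pos [ 0.5138 -0.1011  0.2275] yaw -45.91 tilt [ 0.0037 -0.0016] q [-24.  20.  82.   0.  78.  22.] F [-0.34  0.14 -0.03] w 0.0384
```

Emit:
{"method": "arm_command", "body": {
  "plan": [
    [[-0.9,1,4,0,0,0],[-0.9,2,7,0,0,0],[-0.9,3,10,0,0,0],[-0.9,3.16,11.6,0,0,0],[-0.9,3.16,11.6,0,0,0],[-0.9,3.16,11.6,0,0,0],[-0.9,3.16,11.6,0,0,0],[-0.9,3.16,11.6,0,0,0]]
  ]
}}

```text
time_s: 23.45
position: [0.3592, -0.3599, 0.2471]
tool_rot: [[-0.001, 0.694, -0.72], [0.002, -0.72, -0.694], [-1.0, -0.002, -0.001]]
ft_force: [-0.3, -0.1, 0.3]
grip_width: 0.0385
```

```bash
python3 - <<'E'
from meas import *
from rig import get_image
import pickle
d={n:get_image(n) for n in("top","scene")};r=d["top"]
run(r,[("big",(29,50),100,(290,150,360,225),.072,.075,(318,213,332,245)),("med",(18,28),150,(295,153,356,213),.076,.058,(280,180,312,230)),("small",(0,18),168,(300,150,350,208),.08,.044,(336,195,375,240))])
# moved? differences to the first picture
o=pickle.load(open("im0.pkl","rb"))["top"]["img"].astype(int)
df=(np.abs(o-r["img"]).max(2)>60).astype(np.uint8)
n,l,s,c=cv2.connectedComponentsWithStats(df);print([(c[i].round().tolist(),int(s[i,4])) for i in range(1,n) if s[i,4]>30])
out=cv2.resize(r["img"][110:270,220:420],None,fx=3,fy=3,interpolation=0)
s=cv2.resize(d["scene"]["img"][150:270,155:305],None,fx=4,fy=4)
cv2.imwrite("pics/a7.png",cv2.resize(np.hstack([out[:480],s[:480]]),(800,320))[:,:,::-1])
E
```

```text
big [ 0.5776 -0.0284] [ 0.5794 -0.0291  0.0735] handle [1.79877e+02 1.78634e+02 8.80000e-02 1.60000e-01] [ 0.456 -0.028]
med [ 0.5852 -0.0304] [ 0.5845 -0.0303  0.0586] handle [1.34836e+02 1.34829e+02 7.20000e-02 1.66000e-01] [0.502 0.054]
small [ 0.5928 -0.0339] [ 0.5818 -0.0299  0.0536] handle [-1.39112e+02 -1.34896e+02  7.00000e-02  1.72000e-01] [ 0.502 -0.113]
[([329.0, 173.0], 536), ([203.0, 191.0], 269), ([321.0, 193.0], 42), ([312.0, 198.0], 58), ([359.0, 210.0], 167), ([419.0, 207.0], 258), ([290.0, 211.0], 125), ([399.0, 217.0], 70), ([184.0, 233.0], 214), ([482.0, 260.0], 3336), ([349.0, 292.0], 2640), ([211.0, 278.0], 311), ([234.0, 275.0], 195), ([433.0, 287.0], 511), ([328.0, 342.0], 1530), ([234.0, 299.0], 48), ([268.0, 330.0], 1094), ([218.0, 318.0], 198), ([497.0, 306.0], 118), ([396.0, 355.0], 1989), ([424.0, 328.0], 131), ([513.0, 341.0], 995), ([240.0, 334.0], 38), ([463.0, 339.0], 55), ([315.0, 359.0], 239), ([453.0, 380.0], 1077), ([334.0, 371.0], 44), ([435.0, 385.0], 36), ([279.0, 394.0], 47)]
```

View pics/a7.png

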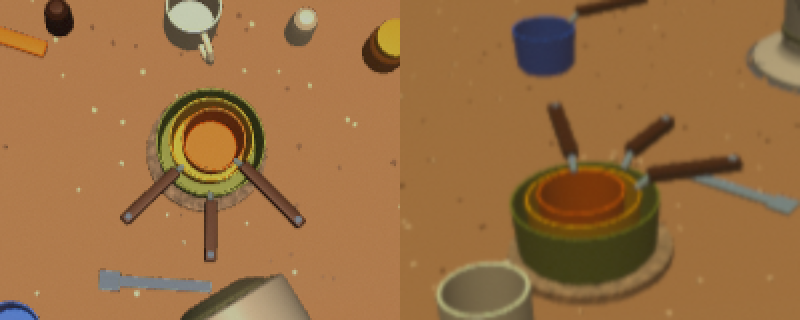

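Nest looks right, but a difference appears at the blue pan (220,277). Checking across the saved pictures.

```bash
python3 - <<'E'
from h import *
from rig import get_image
import pickle
ims=[pickle.load(open(f"im{i}.pkl","rb")) for i in range(4)]+[{n:get_image(n) for n in("top","scene")}]
for i,d in enumerate(ims):
  for n,box in(("top",(190,245,260,310)),("scene",(330,195,380,235))):
    r=d[n]
    try:
      c,cf,b=pan(r,(105,125),box,.06,.044,80);print(i,n,c.round(4),cf.round(4),int(b.sum()))
    except Exception as e: print(i,n,e)
  c,cf,b=pan(d["top"],(80,95),(90,280,150,340),.06,.058,80);print(i,"turq",c.round(4),cf.round(4))
im=[ims[0],ims[4]]
a=[cv2.resize(d["top"]["img"][230:350,80:280],(400,240),interpolation=0) for d in im]
s=[cv2.resize(d["scene"]["img"][150:270,320:500],(400,267)) for d in im]
cv2.imwrite("pics/b.png",np.vstack([np.hstack(a),np.hstack(s)])[:,:,::-1])
E
```

```text
0 top [0.3179 0.2496] [0.3181 0.2512 0.0428] 758
0 scene [0.2593 0.2428] [0.3196 0.2548 0.042 ] 684
0 turq [0.2255 0.5193] [0.2254 0.5207 0.0568]
1 top [0.3193 0.236 ] [0.3199 0.237  0.0426] 730
1 scene [0.3249 0.2414] [0.3229 0.2407 0.0423] 668
1 turq [0.2255 0.5193] [0.2254 0.5207 0.0568]
2 top [0.3201 0.2341] [0.3203 0.2353 0.0425] 747
2 scene attempt to get argmax of an empty sequence
2 turq [0.2255 0.5193] [0.2254 0.5207 0.0568]
3 top [0.3192 0.2357] [0.3203 0.2376 0.0423] 752
3 scene [0.3249 0.2414] [0.3229 0.2407 0.0423] 666
3 turq [0.2255 0.5193] [0.2254 0.5207 0.0568]
4 top [0.3194 0.2357] [0.3199 0.2372 0.0427] 767
4 scene [0.3249 0.2414] [0.3229 0.2407 0.0423] 666
4 turq [0.2254 0.5193] [0.2253 0.5208 0.0567]
```

View pics/b.png

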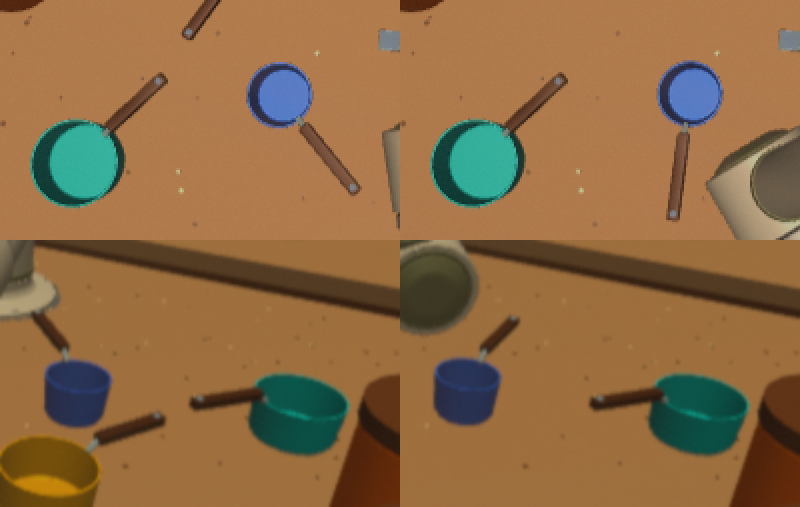

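The blue pan at (220,277) was knocked during my first swing. Its handle tip lay in the path of the arm's shoulder, which turned the pan by about 50° and shifted it 15 mm; the change shows in the t=2.1 picture, before any grasp. The counter was to be left as it was, so I'll measure its old and new poses and set it back gently. I'll also check the other things.

```bash
python3 - <<'E'
from h import *
from rig import get_image
import pickle
a=pickle.load(open("im0.pkl","rb"));b=get_image("top");s=get_image("scene")
for r,hb in((a["top"],(222,286,265,330)),(b,(202,292,230,345))):
  c=pan(r,(105,125),(190,245,260,310),.06,.044,80)[0];h=handle(r,c,hb,.079)
  print(c.round(4),np.round(h[:4],3),h[4].round(4),"grip80",(c+.08*np.array([np.cos(np.radians(h[0])),np.sin(np.radians(h[0]))])).round(4))
df=(np.abs(a["scene"]["img"].astype(int)-s["img"]).max(2)>45).astype(np.uint8)
n,l,st,c=cv2.connectedComponentsWithStats(df);print("scene diff",[(c[i].round().tolist(),int(st[i,4])) for i in range(1,n) if st[i,4]>25])
for d in(a["scene"],s): print("blue2",pan(d,(105,125),(190,150,230,180),.06,.044,80)[1].round(4))
E
python3 go.py 0.25 0.237 0.2 0
```

```text
[0.3179 0.2496] [-1.40249e+02 -1.39352e+02  7.00000e-02  1.64000e-01] [0.2287 0.1754] grip80 [0.2564 0.1985]
[0.3194 0.2357] [1.73558e+02 1.74375e+02 7.00000e-02 1.65000e-01] [0.2037 0.2487] grip80 [0.2399 0.2447]
scene diff [([207.0, 4.0], 145), ([220.0, 11.0], 504), ([303.0, 9.0], 49), ([258.0, 13.0], 55), ([148.0, 28.0], 132), ([229.0, 37.0], 57), ([207.0, 45.0], 120), ([307.0, 53.0], 88), ([164.0, 48.0], 34), ([294.0, 54.0], 70), ([166.0, 61.0], 76), ([166.0, 71.0], 57), ([153.0, 83.0], 140), ([186.0, 84.0], 104), ([322.0, 91.0], 144), ([173.0, 100.0], 669), ([278.0, 116.0], 456), ([313.0, 112.0], 195), ([314.0, 141.0], 454), ([287.0, 146.0], 90), ([337.0, 172.0], 958), ([293.0, 171.0], 873), ([191.0, 180.0], 124), ([364.0, 193.0], 124), ([232.0, 217.0], 940), ([345.0, 194.0], 78), ([174.0, 203.0], 668), ([338.0, 216.0], 145), ([364.0, 220.0], 154), ([377.0, 235.0], 226), ([341.0, 259.0], 1640)]
blue2 [ 0.2385 -0.3378  0.0509]
blue2 [ 0.2243 -0.3433  0.0421]
row [1.92, -20.16, -13.43, -7.63, -0.0, 0.0] t 23.75 pos [ 0.3606 -0.3585  0.248 ] yaw -45.81 tilt [-0.      0.0002] q [-58.  18.  82.   0.  80. -12.] F [ 0.22 -0.52  0.61] w 0.039
```

```bash
python3 go.py 0.38 -0.02 0.2 -71;python3 go.py 0.33 0.12 0.2 -96
```

```text
row [1.92, -9.17, -9.99, 4.2, -0.0, 0.0] t 23.75 pos [ 0.3606 -0.3585  0.248 ] yaw -45.81 tilt [-0.      0.0002] q [-58.  18.  82.   0.  80. -12.] F [ 0.22 -0.52  0.61] w 0.039
row [1.92, -14.57, -12.46, 8.37, -0.0, 0.0] t 23.75 pos [ 0.3606 -0.3585  0.248 ] yaw -45.81 tilt [-0.      0.0002] q [-58.  18.  82.   0.  80. -12.] F [ 0.22 -0.52  0.61] w 0.039
```

Emit:
{"method": "arm_command", "body": {
  "plan": [
    [[0.5,-1.5,-1.6,0.7,0,0],[1,-3,-3.3,1.4,0,0],[1.4,-4.5,-5,2.1,0,0],[1.92,-6,-6.6,2.8,0,0],[1.92,-7.6,-8.3,3.5,0,0],[1.92,-9.17,-9.99,4.2,0,0],[1.92,-10.6,-10.6,5.2,0,0],[1.92,-12,-11.2,6.2,0,0],[1.92,-13.4,-11.9,7.2,0,0],[1.92,-14.57,-12.46,8.37,0,0]]
  ],
  "jaw": 0.3
}}

```text
time_s: 24.75
position: [0.3317, 0.1143, 0.2002]
tool_rot: [[0.001, -0.088, -0.996], [0.0, -0.996, 0.088], [-1.0, -0.0, -0.001]]
ft_force: [0.8, -0.2, 1.6]
grip_width: 0.0599
```

```bash
python3 go.py 0.245 0.2438 0.17 -96
```

```text
row [1.21, -4.86, 3.91, 0.16, -0.01, 0.0] t 24.75 pos [0.3317 0.1143 0.2002] yaw -95.04 tilt [0.0006 0.0002] q [ -1.   5. 108.   0.  67.  94.] F [ 0.84 -0.18  1.6 ] w 0.0599
```

Emit:
{"method": "arm_command", "body": {
  "plan": [
    [[0.3,-1,0.8,0.05,0,0],[0.6,-2.2,1.8,0.1,0,0],[0.9,-3.4,2.7,0.16,0,0],[1.1,-4.3,3.4,0.16,0,0],[1.21,-4.86,3.91,0.16,0,0],[1.21,-4.86,3.91,0.16,0,0],[1.21,-4.86,3.91,0.16,0,0]]
  ]
}}

```text
time_s: 25.45
position: [0.2458, 0.2416, 0.1699]
tool_rot: [[0.001, -0.1, -0.995], [0.0, -0.995, 0.1], [-1.0, -0.0, -0.001]]
ft_force: [0.1, 0.7, -0.2]
grip_width: 0.0599
```

```bash
python3 go.py 0.245 0.2438 0.0786 -96; python3 - <<'E'
from h import *
from rig import get_image
s=get_image("scene");t=get_image("top")
print(pan(s,(105,125),(330,195,380,235),.06,.044,80)[0])
cv2.imwrite("pics/c.png",np.hstack([cv2.resize(t["img"][230:390,150:350],(400,320)),cv2.resize(s["img"][110:270,270:470],(400,320))])[:,:,::-1])
E
```

```text
row [3.65, -0.09, 0.04, 0.04, -0.0, 0.0] t 25.45 pos [0.2458 0.2416 0.1699] yaw -95.74 tilt [0.0005 0.0001] q [ 25.   7. 112.  -0.  61. 120.] F [ 0.11  0.71 -0.23] w 0.0599
[0.32488927 0.24144035]
```

No more views; the scene measurement shows the blue pan unchanged. Grip it.

Emit:
{"method": "arm_command", "body": {
  "plan": [
    [[0.8,-0.05,0.04,0,0,0],[1.7,-0.05,0.04,0,0,0],[2.6,-0.05,0.04,0,0,0],[3.3,-0.05,0.04,0,0,0],[3.6,-0.05,0.04,0,0,0],[3.65,-0.05,0.04,0,0,0],[3.65,-0.05,0.04,0,0,0]]
  ]
}}

```text
time_s: 26.25
position: [0.2456, 0.2426, 0.0789]
tool_rot: [[0.001, -0.103, -0.995], [0.0, -0.995, 0.103], [-1.0, -0.0, -0.001]]
ft_force: [0.5, -0.2, 0.8]
grip_width: 0.0597
```

Emit:
{"method": "arm_command", "body": {
  "plan": [
    [[0,0,0,0,0,0],[0,0,0,0,0,0],[0,0,0,0,0,0],[0,0,0,0,0,0],[0,0,0,0,0,0],[0,0,0,0,0,0],[0,0,0,0,0,0],[0,0,0,0,0,0]]
  ],
  "jaw": 1,
  "newtons": 32
}}

```text
time_s: 27.05
position: [0.2451, 0.2427, 0.0787]
tool_rot: [[0.0, -0.102, -0.995], [0.0, -0.995, 0.102], [-1.0, -0.0, -0.0]]
ft_force: [-1.2, 0.4, 6.1]
grip_width: 0.0151
```

Emit:
{"method": "arm_command", "body": {
  "plan": [
    [[-0.1,0,0,0,0,0],[-0.25,0,0,0,0,0],[-0.45,0,0,0,0,0],[-0.65,0,0,0,0,0],[-0.8,0,0,0,0,0],[-0.8,0,0,0,0,0]]
  ]
}}

```text
time_s: 27.65
position: [0.2453, 0.2428, 0.099]
tool_rot: [[0.001, -0.102, -0.995], [0.0, -0.995, 0.102], [-1.0, -0.001, -0.001]]
ft_force: [0.3, 0.1, -0.9]
grip_width: 0.0155
```

```bash
python3 -c "
import numpy as np
a=np.radians(-139.8);print(np.array([.3179,.2496])+.0755*np.array([np.cos(a),np.sin(a)]))"; python3 go.py 0.2602 0.2009 0.099 -49.8
```

```text
[0.2602334  0.20086794]
row [0.0, 1.6, -0.76, -7.68, -0.01, 0.0] t 27.65 pos [0.2453 0.2428 0.099 ] yaw -95.86 tilt [0.0011 0.0005] q [ 25.  15. 118.  -0.  46. 121.] F [ 0.25  0.09 -0.95] w 0.0155
```

Emit:
{"method": "arm_command", "body": {
  "plan": [
    [[0,0.06,-0.03,-0.3,0,0],[0,0.22,-0.1,-1.05,0,0],[0,0.42,-0.2,-2.0,0,0],[0,0.65,-0.31,-3.1,0,0],[0,0.9,-0.43,-4.3,0,0],[0,1.13,-0.54,-5.4,0,0],[0,1.33,-0.63,-6.4,0,0],[0,1.48,-0.7,-7.1,0,0],[0,1.57,-0.75,-7.55,0,0],[0,1.6,-0.76,-7.68,0,0]]
  ]
}}

```text
time_s: 28.65
position: [0.26, 0.2007, 0.0985]
tool_rot: [[-0.0, 0.646, -0.763], [-0.0, -0.763, -0.646], [-1.0, -0.0, 0.0]]
ft_force: [0.1, -0.3, -0.1]
grip_width: 0.0152
```

```bash
python3 go.py 0.2602 0.2009 0.082 -49.8; python3 - <<'E'
from h import *
from rig import get_image
t=get_image("top");s=get_image("scene")
for z in(.07,.075,.08,.085):print(z,*[v.round(4) for v in pan(t,(105,125),(190,235,260,310),z,.044,80)[:2]],*[v.round(4) for v in pan(s,(105,125),(325,185,385,240),z,.044,80)[:2]])
E
```

```text
row [0.66, -0.0, -0.01, 0.01, 0.0, 0.0] t 28.65 pos [0.26   0.2007 0.0985] yaw -49.75 tilt [-0.0001 -0.0001] q [ 17.  14. 121.  -0.  45.  66.] F [ 0.09 -0.28 -0.14] w 0.0152
0.07 [0.3171 0.2457] [0.3227 0.258  0.0335] [0.3026 0.2461] [0.3023 0.246  0.0437]
0.075 [0.317  0.2449] [0.3226 0.2574 0.0334] [0.3121 0.2485] [0.3114 0.2483 0.0433]
0.08 [0.3169 0.2442] [0.3225 0.2568 0.0333] [0.3216 0.2509] [0.3205 0.2505 0.0429]
0.085 [0.3168 0.2434] [0.3225 0.2562 0.0332] [0.3311 0.2534] [0.3295 0.2528 0.0425]
```

Emit:
{"method": "arm_command", "body": {
  "plan": [
    [[0.08,0,0,0,0,0],[0.2,0,0,0,0,0],[0.32,0,0,0,0,0],[0.42,0,0,0,0,0],[0.5,0,0,0,0,0],[0.56,0,0,0,0,0],[0.62,0,0,0,0,0],[0.65,0,0,0,0,0],[0.68,0,0,0,0,0],[0.68,0,0,0,0,0]]
  ]
}}

```text
time_s: 29.75
position: [0.2599, 0.2009, 0.0815]
tool_rot: [[-0.0, 0.646, -0.764], [-0.0, -0.764, -0.646], [-1.0, -0.0, 0.0]]
ft_force: [-0.4, -0.5, -1.4]
grip_width: 0.0152
```

Emit:
{"method": "arm_command", "body": {
  "plan": [
    [[0.02,0,0,0,0,0],[0.04,0,0,0,0,0],[0.06,0,0,0,0,0],[0.08,0,0,0,0,0],[0.08,0,0,0,0,0]]
  ]
}}

```text
time_s: 30.25
position: [0.2599, 0.2009, 0.0795]
tool_rot: [[-0.0, 0.646, -0.764], [-0.0, -0.764, -0.646], [-1.0, -0.0, 0.0]]
ft_force: [0.4, 0.1, -1.5]
grip_width: 0.015
```

Emit:
{"method": "arm_command", "body": {
  "plan": [
    [[0.01,0,0,0,0,0],[0.02,0,0,0,0,0],[0.03,0,0,0,0,0],[0.03,0,0,0,0,0]]
  ]
}}

```text
time_s: 30.65
position: [0.2597, 0.2009, 0.0789]
tool_rot: [[-0.0, 0.646, -0.764], [-0.0, -0.764, -0.646], [-1.0, -0.0, 0.0]]
ft_force: [-2.7, -1.8, 5.3]
grip_width: 0.0155
```

Emit:
{"method": "arm_command", "body": {
  "plan": [
    [[0,0,0,0,0,0],[0,0,0,0,0,0],[0,0,0,0,0,0],[0,0,0,0,0,0],[0,0,0,0,0,0]]
  ],
  "jaw": 0.55
}}

```text
time_s: 31.15
position: [0.26, 0.2009, 0.0788]
tool_rot: [[0.0, 0.646, -0.764], [0.0, -0.764, -0.646], [-1.0, 0.0, -0.0]]
ft_force: [0.4, 0.8, -0.4]
grip_width: 0.0383
```

Emit:
{"method": "arm_command", "body": {
  "plan": [
    [[-0.2,0,0,0,0,0],[-0.7,0,0,0,0,0],[-1.5,0,0,0,0,0],[-2.5,0,0,0,0,0],[-3.5,0,0,0,0,0],[-4.5,0,0,0,0,0],[-5,0,0,0,0,0],[-5,0,0,0,0,0]]
  ]
}}

```text
time_s: 31.95
position: [0.2604, 0.2011, 0.2052]
tool_rot: [[0.004, 0.646, -0.764], [0.001, -0.764, -0.646], [-1.0, 0.002, -0.004]]
ft_force: [-0.4, -0.5, -0.7]
grip_width: 0.0386
```

```bash
python3 go.py 0.35 0.42 0.25 -20
```

```text
row [-1.77, -4.37, -8.4, -4.96, -0.03, -0.02] t 31.95 pos [0.2604 0.2011 0.2052] yaw -49.78 tilt [0.0037 0.0011] q [ 17.   2. 110.   0.  67.  67.] F [-0.39 -0.48 -0.67] w 0.0386
```

Emit:
{"method": "arm_command", "body": {
  "plan": [
    [[-0.9,-1,-1.6,-1,0,0],[-1.77,-2,-3.5,-2,0,0],[-1.77,-3,-5.5,-3,0,0],[-1.77,-4,-7.2,-4,0,0],[-1.77,-4.37,-8.4,-4.96,0,0],[-1.77,-4.37,-8.4,-4.96,0,0],[-1.77,-4.37,-8.4,-4.96,0,0]]
  ]
}}

```text
time_s: 32.65
position: [0.3495, 0.42, 0.2463]
tool_rot: [[-0.003, 0.94, -0.342], [-0.002, -0.342, -0.94], [-1.0, -0.002, 0.003]]
ft_force: [0.9, -1.3, 0.3]
grip_width: 0.0382
```

```bash
python3 - <<'E'
from meas import *
from rig import get_image,sensors
import pickle
a=pickle.load(open("im0.pkl","rb"));t=get_image("top");s=get_image("scene")
pickle.dump({"top":t,"scene":s},open("im9.pkl","wb"))
for r in(a["top"],t):
  try:
    c=pan(r,(105,125),(190,245,260,310),.06,.044,80)[0];h=handle(r,c,(222,286,265,330),.079);print("blue",c.round(4),np.round(h[:4],3))
  except Exception as e: print(e)
for d in(a["scene"],s): print("blue scene",pan(d,(105,125),(330,195,380,235),.06,.044,80)[1].round(4),"turq",pan(d,(80,95),(420,200,485,250),.06,.058,80)[1].round(4),"blue2",pan(d,(105,125),(190,150,230,180),.06,.044,80)[1].round(4))
run(t,[("big",(29,50),100,(290,150,360,225),.072,.075,(318,213,332,245)),("med",(18,28),150,(295,153,356,213),.076,.058,(280,180,312,230))])
# small: orange hull, far part only
hsv=cv2.cvtColor(t["img"],cv2.COLOR_RGB2HSV)
h=handle(t,np.array([.585,-.031]),(336,195,375,240),.099);print("small handle",np.round(h[:4],3))
df=(np.abs(a["scene"]["img"].astype(int)-s["img"]).max(2)>45).astype(np.uint8)
n,l,st,c=cv2.connectedComponentsWithStats(df);print("scene diff",[(c[i].round().astype(int).tolist(),int(st[i,4])) for i in range(1,n) if st[i,4]>25 and c[i][1]>120])
df=(np.abs(a["top"]["img"].astype(int)-t["img"]).max(2)>60).astype(np.uint8)
n,l,st,c=cv2.connectedComponentsWithStats(df);print("top diff",[(c[i].round().astype(int).tolist(),int(st[i,4])) for i in range(1,n) if st[i,4]>25 and c[i][1]<290])
o=sensors.observe();print(o["time_s"],np.round(o["ft_force"],1),np.round(o["q"]))
E
```

```text
blue [0.3179 0.2496] [-1.40249e+02 -1.39352e+02  7.00000e-02  1.64000e-01]
blue [0.3153 0.2453] [-1.39716e+02 -1.39091e+02  7.00000e-02  1.64000e-01]
blue scene [0.3196 0.2548 0.042 ] turq [0.2291 0.5241 0.0565] blue2 [ 0.2385 -0.3378  0.0509]
blue scene [0.3188 0.2507 0.0424] turq [0.2291 0.5241 0.0565] blue2 [ 0.2239 -0.3425  0.0414]
big [ 0.5776 -0.0284] [ 0.5794 -0.0291  0.0735] handle [1.79833e+02 1.78514e+02 8.80000e-02 1.60000e-01] [ 0.456 -0.028]
med [ 0.5853 -0.0304] [ 0.5854 -0.0305  0.058 ] handle [1.34793e+02 1.34073e+02 7.00000e-02 1.66000e-01] [0.502 0.054]
small handle [-1.35385e+02 -1.35355e+02  7.10000e-02  1.68000e-01]
scene diff [([381, 135], 649), ([350, 129], 311), ([313, 143], 407), ([285, 146], 65), ([294, 173], 900), ([341, 155], 37), ([420, 173], 117), ([191, 180], 125), ([232, 217], 948), ([174, 203], 668), ([341, 212], 32), ([365, 223], 47), ([377, 235], 227), ([341, 259], 1641)]
top diff [([329, 173], 536), ([203, 191], 268), ([321, 193], 42), ([312, 198], 57), ([359, 210], 167), ([419, 207], 256), ([290, 211], 123), ([224, 214], 28), ([399, 217], 70), ([183, 233], 215), ([209, 272], 90), ([213, 273], 50), ([231, 284], 78)]
32.75 [-0.3 -0.4 -0.5] [38. 22. 76. -0. 82. 58.]
```

```bash
python3 -c "
from rig import workorder
print(workorder.close_job())"
```

```text
the job is handed in; nothing more can be done
None
```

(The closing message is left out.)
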